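# Snap the lid onto a new sharps bin and keep it pressed home

## Task

Make up the new sharps bin: fit the loose red lid squarely into the mouth of the yellow bin and press it down until all four clips have snapped over its edge and it lies fully home. Do not let go then: keep pressing the lid down firmly, with about a kilogram's weight (10 N), and finish like that, with the gripper still pushing down on it. Leave the specimen jar, the bottle and the tube rack where they stand.

Things in the scene. Friction and masses are not known exactly. Their poses are not given: they have to be found in the camera images.
- bin: open yellow sharps bin, 126 x 100 mm outside (own x by y), walls 4 mm, rim 145 mm above the bench, in a grey bench bracket (plate 160 x 134 mm) screwed down: it does not move; place and yaw differ each time. Origin: at bench height under its centre, z up. A sprung clip tongue 26 mm wide stands outside the middle of each side, 25 mm taller than the rim, flared outwards at the top, its nose pointing inwards (ramp above, flat catch below)
- bin_mouth (a point): centre of the bin's mouth at rim height (145 mm above the bench); axes as the bin's. The mouth measures 118 x 92 mm (x by y). With the lid fully home, the lid's origin lies 16 mm straight below this point
- lid: loose red rigid plastic lid, about 75 g, lying right side up on the bench, z up. Origin: centre of the underside of its plug. The plug enters the bin's mouth: 16 mm deep, 114 x 88 mm (x by y) at its top, drawn in to 110 x 84 mm at its foot. Above it a flat deck 142 x 116 x 4 mm (z = 16 to 20 mm) comes to rest on the bin's rim. It fits either way round (half turn)
- lid_grip (a point): centre of the raised turret on the lid's deck, the place to grip, 37 mm above the lid's origin; axes as the lid's. The turret is 70 mm long (x), 46 mm wide (y, the grip width) and 30 mm high (20 to 50 mm above the lid's origin); the white shutter on it reaches 54 mm
- lid_edge (a point): middle of the lid's deck, 20 mm above its origin. Let down over the mouth, the deck's edge meets the four clip ramps when the lid is about 14 mm above home. From there the push needed grows to some 11 to 17 N, drops suddenly to almost nothing 4 to 2 mm above home as the noses spring in over the deck, and rises again when the deck stops on the rim. Clipped on, the lid has 2 mm of play
- clip_front (a joint): clip on the bin's own -x side: 0 = upright (its rest, and again once snapped over the lid); grows as it is pushed outwards, in rad; about 0.1 just before the snap; a spring returns it
- clip_back (a joint): the same for the clip on the bin's +x side
- clip_left (a joint): the same for the clip on the bin's +y side
- clip_right (a joint): the same for the clip on the bin's -y side
- specimen_jar: small jar with an orange cap, 60 mm across, 68 mm high, origin under its centre; leave alone
- disinfectant: white bottle with a blue cap, 64 mm across, 150 mm high, origin under its centre; leave alone
- tube_rack: white rack of capped sample tubes, 56 x 150 mm, 95 mm high, origin under its centre, long side along its y; leave alone
Not all that is in view belongs to the job. Of the things shaped like the lid, the red one is meant. Several things look just like the bin: the one meant starts farthest from the robot's base.

How it is judged:
By the outcome, as a careful person would: the job done as asked, in the order asked, and still so for the second after the job is handed in, while the arm keeps its last pose, push and grip.
It also fails if it takes over 43 s, if anything falls off the work surface, if the arm or the gripper's body presses on something with over 40 N, if the wrist force passes 120 N, or if a joint passes its speed limit or range.

## Robot

A 6-joint arm with a two-finger parallel gripper is mounted at the origin on the work surface. World frame = base frame: x ahead of the robot, y to its left, z up, the work surface at z = 0. Lengths are in m, angles in rad, forces in N, time in s.
With the tool pointing down it reaches from about 0.275 to 0.85 m from the base axis. Payload 5.2 kg.
Tool frame: the origin (TCP) lies at the very end of the fingers, on their centre line; the grasp point (between the pads) lies 19 mm behind it; z points along the fingers, y is the direction in which the jaws open and shut (so a half turn about z gives the same grasp; the last joint's range is limited). The gripper opens to 85 mm and grips with 20 to 120 N. Pads are 22 mm wide; open, the fingers measure 114 mm over their backs; the gripper's body (76 mm by 85 mm) begins 54 mm behind the grasp point. The pads swing forward as they close: fully open they stand 13 mm farther back than shut.
Start: joints at [1.067, 0.259, 1.535, -0, 1.348, -0.203], TCP at [0.163, 0.525, 0.231] pointing down, gripper open.
Joint ranges: [-3.14, 3.14], [-0.91, 2.08], [0.19, 2.58], [-1.22, 4.36], [0.22, 2.71], [-3.12, 3.12]. Speed limits (rad/s): [2.57, 2.57, 3.14, 3.14, 3.14, 3.14].

## Interface

Orientations are given as a rotation vector (axis times angle).
In Python, from station import read_state, camera, calibration, finish_job gives the robot as it stands.
- The arm moves only by the tool servo_tool, never from a script. Its argument "moves" is a list that holds one entry, the list of rows, each a list of 7 numbers: the shift along the tool's x, y, z normalised to -1 to 1, where 1 is 250 mm, then the turn, a rotation vector about the tool's x, y, z normalised to -1 to 1, where 1 is 1.5 rad, then the opening, from 0 (shut) to 1 (fully open). A call has 1 to 20 rows; each row shifts and turns the commanded pose from where the row before left it, along the tool's axes as they then stand; what a row does not reach is not made up. A row lasts 1/10 s, in which the tool goes at most 50 mm and 8.59 degrees, less where a joint would pass 70% of its speed; a pose out of reach is approached as far as the arm can. A call with a number of a shift or a turn outside -1 to 1 is refused whole. A call with a gripper value outside its range is refused whole. The fingers move at their own pace and stop on an object; "force" is the grip in N (left out, the last holds). Time passes only in rows, so rows that do not move let the fingers close. It gives the time, the measured TCP pose, the force and the opening at its end, in the units of the state.
- read_state(): the state, without advancing time (a new reading comes with each control period).
- camera(name): name is "side" or "top" or "wrist"; returns (picture, depth): 480x640x3 uint8, red, green, blue; 480x640 float32, m along the optical axis (not along the pixel's ray), 0 where there is no reading.
- calibration(name): a dict with "fx", "fy", "cx", "cy" (pixels), "distortion" ([k1, k2, p1, p2, k3] as OpenCV has them; the pictures are not rectified), "xyz" and "orientation" of the camera in the world. Camera axes: x right, y up, looking along -z (the intrinsics and any distortion apply to the point x, -y, -z); pixel columns grow to the right and rows downward; lengths in m; the calibration is good to about 2 mm. A picture is of the moment at which its call begins: read the wrist's pose just before it. calibration takes no time and is no camera call; for the wrist camera it gives the pose at the moment of the call.
- finish_job(): hands the job in, once; it reports no verdict.
The state is a dict: "time": time; "joints": joint angles; "dq": joint speeds; "joint_efforts": joint torques, N m; "tcp_pos": TCP position; "eef_rot": TCP orientation; "ft_force": force on the tool from outside, world axes, zero at the start; "torque": the same for the moment, N m; "width": finger opening in m.
Only numpy, scipy, OpenCV 4.12 (cv2) and the standard library are available. Lean on these libraries where they do the work, as an engineer would, in place of code of your own. Each camera call takes 0.05 s, during which the arm holds its last target.

## Working session

There is one attempt and no reset: what is moved stays moved. The work goes in short steps, Python scripts to look and compute and a tool call to move; the robot and the scene stay as the last step left them, time stands still between calls to the robot, and variables do not carry over. Pictures are saved under pics/ and viewed, and the job is handed in when it is done.

Besides the shell and the picture viewer there is one more tool, called after ">>>" as name(argument=value, ...), one argument or row to a line, values as JSON. servo_tool: Moves the arm, as the interface text tells. Its arguments: {"type":"object","properties":{"moves":{"type":"array","items":{"type":"array","items":{"type":"array","items":{"type":"number"}}}},"force":{"type":"number"}},"required":["moves"]}

```bash
mkdir -p pics; python3 - <<'E'
from station import *
import cv2,numpy as np
s=read_state();print(s)
for n in("top","side"):
    c=calibration(n);print(n,c)
    p,d=camera(n);np.savez(f"{n}0.npz",p=p,d=d)
    cv2.imwrite(f"pics/{n}0.png",p[:,:,::-1])
E
```

```text
{'time': 0.0, 'joints': array([ 1.06719420e+00,  2.59354091e-01,  1.53611236e+00,  6.63498037e-08,
        1.34800148e+00, -2.02781827e-01]), 'dq': array([-4.63218262e-04,  1.21389879e-03, -9.48725681e-04,  2.96701857e-03,
       -5.93798960e-04,  9.62222294e-05]), 'joint_efforts': array([ 1.51060351e-03, -4.46038699e+01, -2.90568316e+01, -3.16547621e-04,
        1.16910803e-02, -5.19027390e-05]), 'tcp_pos': array([0.16266806, 0.52482687, 0.23045698]), 'eef_rot': array([-4.70650391e-01, -3.10548055e+00,  2.76325005e-03]), 'ft_force': array([ 0.52145848, -0.76497571,  0.18930627]), 'torque': array([ 0.05121489, -0.00417171, -0.01560485]), 'width': 0.08516749004715438}
top {'fx': 465.60045822717615, 'fy': 465.60045822717615, 'cx': 326.70345553954485, 'cy': 244.36676364805214, 'distortion': array([-0.02243332,  0.        ,  0.        ,  0.        ,  0.        ]), 'xyz': array([0.30089486, 0.04237839, 1.09231842]), 'orientation': array([ 0.17046629, -0.17378155, -1.55384785])}
side {'fx': 591.4991273934525, 'fy': 591.4991273934525, 'cx': 320.7162122441075, 'cy': 240.5585155640843, 'distortion': array([-0.19095382,  0.        ,  0.        ,  0.        ,  0.        ]), 'xyz': array([ 0.08695749, -0.69524728,  1.00659747]), 'orientation': array([ 0.75071966, -0.17728927, -0.48038228])}
```

View pics/top0.png

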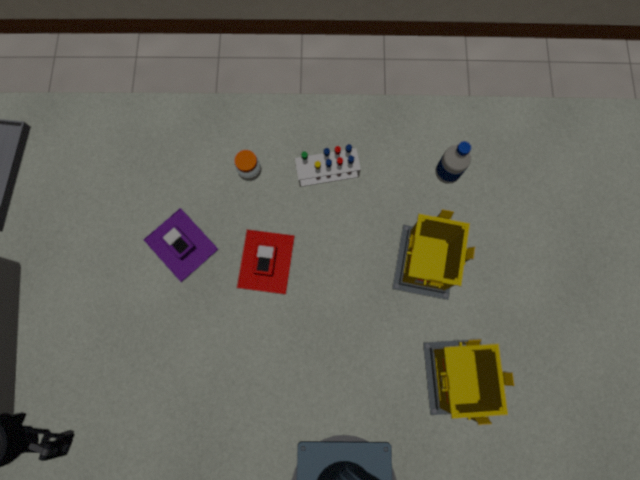

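View pics/side0.png

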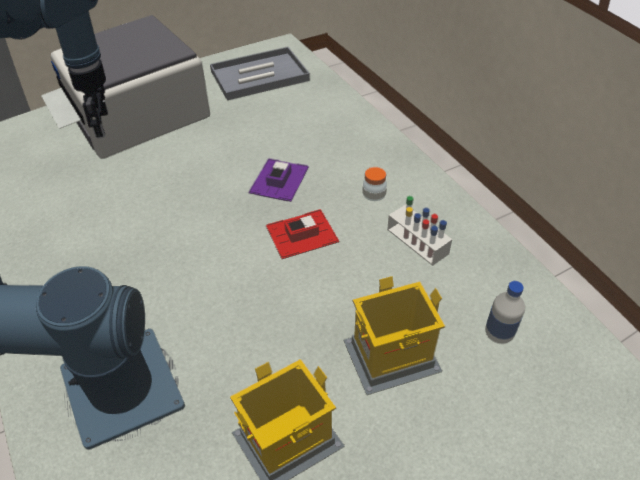

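The candidates in the top picture are:
- **Bins:** the yellow ones are at (437,255) and (470,380), with the robot base near (345,470). The bin at (437,255) is farther from the base, so it is the one meant.
- **Lids:** red at (266,262) and purple at (181,244). The red one is meant.

Next I'll confirm both in enlarged crops and measure them.

```bash
cat > h.py <<'E'
import numpy as np,cv2
from scipy.spatial.transform import Rotation as R
def cloud(d,c):
    v,u=np.mgrid[0:480,0:640].astype(np.float64)
    K=np.array([[c['fx'],0,c['cx']],[0,c['fy'],c['cy']],[0,0,1]])
    n=cv2.undistortPoints(np.stack([u.ravel(),v.ravel()],1)[:,None],K,np.array(c['distortion'])).reshape(480,640,2)
    P=np.stack([n[...,0]*d,-n[...,1]*d,-d],-1)
    return P@R.from_rotvec(c['orientation']).as_matrix().T+c['xyz']
def proj(X,c):
    X=np.atleast_2d(X);q=(X-c['xyz'])@R.from_rotvec(c['orientation']).as_matrix()
    q=q*[1,-1,-1]
    K=np.array([[c['fx'],0,c['cx']],[0,c['fy'],c['cy']],[0,0,1]])
    return cv2.projectPoints(q,np.zeros(3),np.zeros(3),K,np.array(c['distortion']))[0].reshape(-1,2)
E
python3 - <<'E'
from h import *; from station import calibration
ims=[]
for n in("top","side"):
    z=np.load(f"{n}0.npz");p,d=z['p'],z['d'];c=calibration(n);X=cloud(d,c)
    hsv=cv2.cvtColor(p,cv2.COLOR_RGB2HSV)
    H,S,V=hsv[...,0].astype(int),hsv[...,1],hsv[...,2]
    yel=(H>18)&(H<32)&(S>150)
    red=((H<5)|(H>174))&(S>150)
    v,u=np.mgrid[0:480,0:640]
    print(n,"bench z",np.median(X[300:340,300:360,2]) if n=="top" else '')
    m=yel&(abs(X[...,2]-.145)<.006)&(d>0)
    k,l,st,ce=cv2.connectedComponentsWithStats(m.astype(np.uint8),connectivity=8)
    for i in range(1,k):
        if st[i,4]>60:
            q=X[l==i]; r=cv2.minAreaRect(q[:,:2].astype(np.float32)); print("rim",st[i],r,np.median(q[:,2]))
    m=red&(d>0)&(X[...,2]<.03)
    k,l,st,ce=cv2.connectedComponentsWithStats(m.astype(np.uint8),connectivity=8)
    for i in range(1,k):
        if st[i,4]>200:
            q=X[l==i]; r=cv2.minAreaRect(q[:,:2].astype(np.float32)); print("red",st[i],r,np.median(q[:,2]))
    if n=="top":
        a=cv2.resize(p[200:310,380:490],(400,400),interpolation=2);b=cv2.resize(p[215:310,225:320],(400,400),interpolation=2)
    else:
        a=cv2.resize(p[270:390,340:460],(400,400),interpolation=2);b=cv2.resize(p[200:265,260:345],(400,306),interpolation=2);b=cv2.copyMakeBorder(b,0,94,0,0,0)
    cv2.imwrite(f"pics/crop_{n}.png",np.hstack([a,b])[:,:,::-1])
E
```

```text
top bench z 0.00047670567952962095
rim [408 214  61  72 995] ((0.5067338943481445, -0.19362285733222961), (0.11157818883657455, 0.14006225764751434), 79.1706314086914) 0.14511311441780295
rim [ 444  344   63   74 1183] ((0.24086955189704895, -0.25380879640579224), (0.13624590635299683, 0.11627394706010818), 3.8642022609710693) 0.1453835637741302
red [ 238  230   56   64 2152] ((0.4987718462944031, 0.18406036496162415), (0.11396992206573486, 0.1391422152519226), 82.78770446777344) 0.020425310246322437
side bench z 
rim [ 353  282   91   66 1301] ((0.5045692920684814, -0.19344118237495422), (0.12464158236980438, 0.1491030901670456), 84.93323516845703) 0.14427570224835318
rim [ 231  360  105   90 1631] ((0.24491354823112488, -0.24959713220596313), (0.14049817621707916, 0.11690156906843185), 4.218526363372803) 0.1444892752976531
red [ 267  210   71   48 1383] ((0.5000991225242615, 0.18395185470581055), (0.1193477064371109, 0.14044922590255737), 83.17141723632812) 0.019936170162872302
```

View pics/crop_top.png

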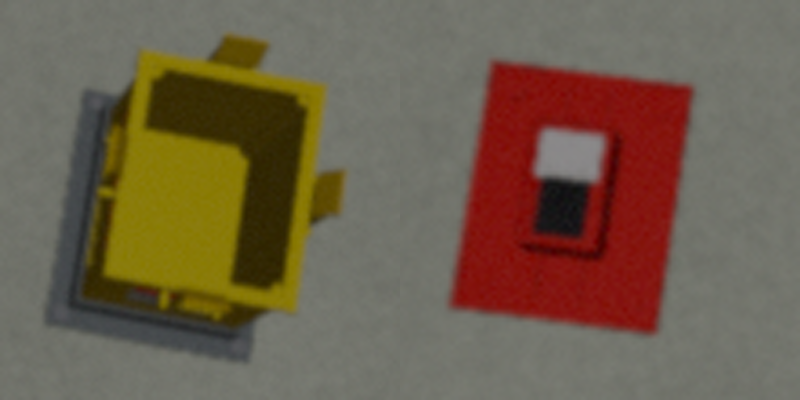

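View pics/crop_side.png

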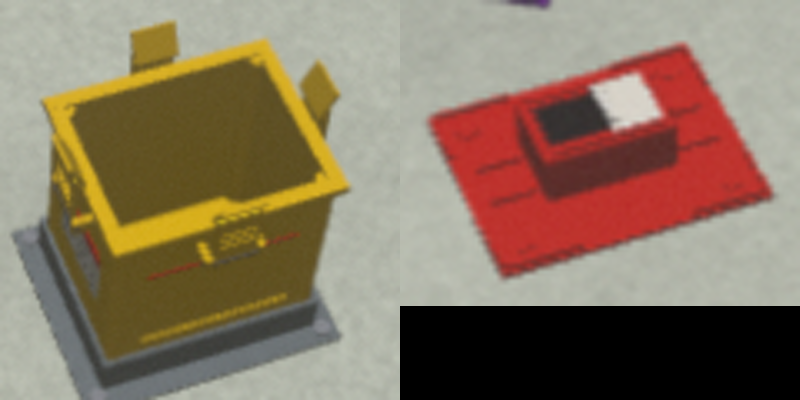

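The crops show the far bin open and empty in its grey bracket. The red lid has its turret running along its long side. I'll take a closer look with the wrist camera before gripping, first over the bin and then over the lid.

```bash
cat >> h.py <<'E'
def tool(s):
    M=R.from_rotvec(s['eef_rot']).as_matrix();return M
def plan(s,target,yaw):
    """yaw: world heading of lid x; tool y should be along yaw+90 (mod 180)"""
    M=tool(s); y=M[:,1]; 
    want=yaw+np.pi/2; cur=np.arctan2(y[1],y[0]); dw=(want-cur+np.pi/2)%np.pi-np.pi/2
    # world yaw dw -> full rotvec to perfect down
    yv=np.array([np.cos(cur+dw),np.sin(cur+dw),0]);zv=np.array([0,0,-1.]);xv=np.cross(yv,zv)
    T=np.stack([xv,yv,zv],1); rv=R.from_matrix(M.T@T).as_rotvec()
    sh=M.T@(np.array(target)-s['tcp_pos'])
    sh2=T.T@(np.array(target)-s['tcp_pos'])
    print("tcp",s['tcp_pos'].round(4),"t",s['time'],"w",round(s['width'],4),"F",np.round(s['ft_force'],1))
    print("world yaw turn deg",np.degrees(dw).round(2),"rotvec norm units",(rv/1.5).round(4),"shift units tool-now",(sh/.25).round(4),"tool-after-turn",(sh2/.25).round(4),"j6",s['joints'][5].round(2))
E
python3 - <<'E'
from h import *; from station import *
s=read_state();print(tool(s).round(3))
plan(s,[.44,-.19,.36],np.radians(-8))
c=calibration("wrist");print(c['xyz']-s['tcp_pos'],R.from_rotvec(c['orientation']).as_matrix().round(2))
E
```

```text
[[-0.955  0.296 -0.001]
 [ 0.296  0.955 -0.002]
 [ 0.    -0.002 -1.   ]]
tcp [0.1627 0.5249 0.2305] t 0.1 w 0.0853 F [0.  1.  0.2]
world yaw turn deg 9.24 rotvec norm units [-0.0011 -0.0003 -0.1075] shift units tool-now [-1.9066 -2.4033 -0.5145] tool-after-turn [-1.4964 -2.6773 -0.5178] j6 -0.2
[-0.06534462  0.0220403   0.14205672] [[ 0.3  -0.92 -0.26]
 [ 0.96  0.29  0.08]
 [-0.   -0.27  0.96]]
```

>>> servo_tool(
  moves=[
    [[0,0,0,0,0,-0.054,1],[0,0,0,0,0,-0.054,1],[-0.098,-0.167,-0.0325,0,0,0,1],[-0.098,-0.167,-0.0325,0,0,0,1],[-0.098,-0.167,-0.0325,0,0,0,1],[-0.098,-0.167,-0.0325,0,0,0,1],[-0.098,-0.167,-0.0325,0,0,0,1],[-0.098,-0.167,-0.0325,0,0,0,1],[-0.098,-0.167,-0.0325,0,0,0,1],[-0.098,-0.167,-0.0325,0,0,0,1],[-0.098,-0.167,-0.0325,0,0,0,1],[-0.098,-0.167,-0.0325,0,0,0,1],[-0.098,-0.167,-0.0325,0,0,0,1],[-0.098,-0.167,-0.0325,0,0,0,1],[-0.098,-0.167,-0.0325,0,0,0,1],[-0.098,-0.167,-0.0325,0,0,0,1],[-0.098,-0.167,-0.0325,0,0,0,1],[-0.098,-0.167,-0.0325,0,0,0,1],[0,0,0,0,0,0,1],[0,0,0,0,0,0,1]],
  ],
)

```text
time: 2.1
tcp_pos: [0.4586, -0.1913, 0.3602]
eef_rot: [-0.221, -3.132, -0.002]
ft_force: [-0.3, 0.4, -0.2]
width: 0.0855
```

```bash
python3 - <<'E'
from h import *; from station import *
s=read_state();plan(s,[.46,-.19,.36],np.radians(-8));c=calibration("wrist")
p,d=camera("wrist");np.savez("w0.npz",p=p,d=d,xyz=c['xyz'],o=c['orientation']);import pickle;pickle.dump(c,open("w0.pkl","wb"))
cv2.imwrite("pics/w0.png",p[:,:,::-1])
E
```

```text
tcp [ 0.4586 -0.1913  0.3602] t 2.1 w 0.0855 F [-0.3  0.4 -0.2]
world yaw turn deg 0.07 rotvec norm units [ 0.0009 -0.0014 -0.0009] shift units tool-now [-0.0049  0.0059  0.0009] tool-after-turn [-0.0049  0.0059  0.0009] j6 -2.05
```

View pics/w0.png

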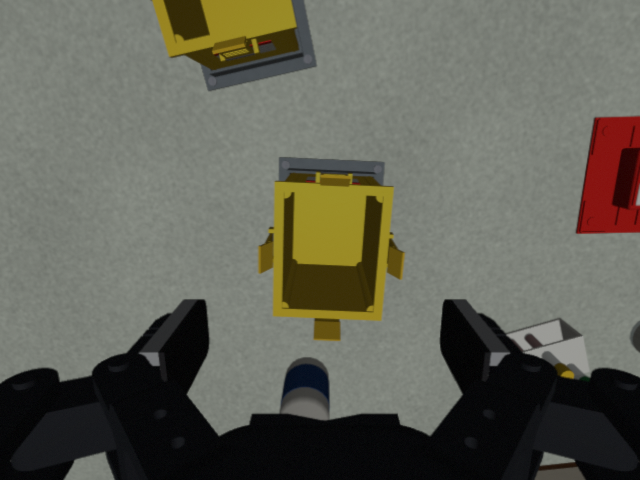

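The wrist view shows the bin centred with its rim corners near (275,182), (394,187), (382,320) and (273,315). I'll enlarge it to read the corners.

```bash
python3 - <<'E'
import cv2
p=cv2.imread("pics/w0.png")[170:330,245:415]
cv2.imwrite("pics/w0c.png",cv2.resize(p,(637,600),interpolation=cv2.INTER_CUBIC))
E
```

```text
(no output)
```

View pics/w0c.png

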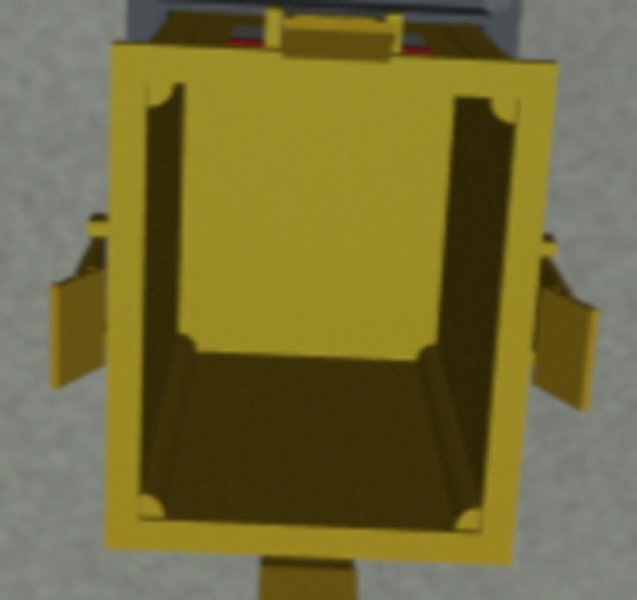

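```bash
cat >> h.py <<'E'
def onplane(uv,c,z):
    uv=np.atleast_2d(uv).astype(float)
    K=np.array([[c['fx'],0,c['cx']],[0,c['fy'],c['cy']],[0,0,1]])
    n=cv2.undistortPoints(uv[:,None],K,np.array(c['distortion'])).reshape(-1,2)
    r=np.stack([n[:,0],-n[:,1],-np.ones(len(n))],1)@R.from_rotvec(c['orientation']).as_matrix().T
    return c['xyz']+r*((z-c['xyz'][2])/r[:,2])[:,None]
def quad(uv,c,z):
    P=onplane(uv,c,z)[:,:2]; e=np.roll(P,-1,0)-P
    print("centre",P.mean(0).round(4),"sides mm",(np.linalg.norm(e,axis=1)*1e3).round(1),"heading deg",np.degrees(np.arctan2(e[:,1],e[:,0])).round(2))
    return P
E
python3 - <<'E'
from h import *; import pickle
c=pickle.load(open("w0.pkl","rb"))
f=lambda q:np.array(q)/3.75+np.array([245,170])-.4
quad(f([(111,42),(556,62),(512,566),(105,547)]),c,.145)
quad(f([(147,76),(519,95),(481,531),(140,518)]),c,.145)
d=np.load("w0.npz")['d'];X=cloud(d,c);h=X[170:330,245:415,2]
p=np.load("w0.npz")['p'];hsv=cv2.cvtColor(p,cv2.COLOR_RGB2HSV)
m=(hsv[...,1]>150)&(abs(X[...,2]-.145)<.003)&(X[...,0]>.38)&(X[...,0]<.7)&(abs(X[...,1]+.19)<.1)
m=cv2.morphologyEx(m.astype(np.uint8),cv2.MORPH_OPEN,np.ones((5,5)));q=X[m>0]
r=cv2.minAreaRect(q[:,:2].astype(np.float32));print(r,np.median(q[:,2]),m.sum())
E
```

```text
centre [ 0.5068 -0.1903] sides mm [108.9 136.3 109.8 135.6] heading deg [  79.32  -10.38 -101.08  169.27]
centre [ 0.5062 -0.19  ] sides mm [ 91.7 117.9  91.4 118.7] heading deg [  78.95  -10.73 -100.53  169.42]
((0.5073946118354797, -0.19012920558452606), (0.10967158526182175, 0.13676561415195465), 79.19425201416016) 0.14442151980934062 4122
```

The mouth measures 118 x 92 mm as specified, centred at (0.5066, -0.1901) with heading -10.7°. Next is the lid.

>>> servo_tool(
  moves=[
    [[0.025,0.165,0.058,0,0,0,1],[0.025,0.165,0.058,0,0,0,1],[0.025,0.165,0.058,0,0,0,1],[0.025,0.165,0.058,0,0,0,1],[0.025,0.165,0.058,0,0,0,1],[0.025,0.165,0.058,0,0,0,1],[0.025,0.165,0.058,0,0,0,1],[0.025,0.165,0.058,0,0,0,1],[0.025,0.165,0.058,0,0,0,1],[0,0,0,0,0,0,1],[0,0,0,0,0,0,1]],
  ],
)

```text
time: 3.25
tcp_pos: [0.4525, 0.1865, 0.2307]
eef_rot: [-0.211, -3.134, 0.001]
ft_force: [-0.3, -1.4, 0.7]
width: 0.0851
```

```bash
python3 - <<'E'
from h import *; from station import *
s=read_state();plan(s,[.4995,.184,.06],np.radians(-7));c=calibration("wrist")
p,d=camera("wrist");np.savez("w1.npz",p=p,d=d);import pickle;pickle.dump(c,open("w1.pkl","wb"))
cv2.imwrite("pics/w1.png",p[:,:,::-1])
X=cloud(d,c);hsv=cv2.cvtColor(p,cv2.COLOR_RGB2HSV);H=hsv[...,0].astype(int)
red=((H<5)|(H>174))&(hsv[...,1]>150)&(d>0)&(abs(X[...,0]-.5)<.12)&(abs(X[...,1]-.184)<.12)
for lo,hi in((.012,.024),(.045,.053)):
    m=cv2.morphologyEx((red&(X[...,2]>lo)&(X[...,2]<hi)).astype(np.uint8),cv2.MORPH_OPEN,np.ones((3,3)));q=X[m>0]
    print(cv2.minAreaRect(q[:,:2].astype(np.float32)),np.median(q[:,2]),m.sum())
E
```

```text
tcp [0.4525 0.1865 0.2307] t 3.25 w 0.0851 F [-0.3 -1.4  0.7]
world yaw turn deg 0.69 rotvec norm units [-0.0004 -0.0006 -0.008 ] shift units tool-now [-0.1881  0.0154  0.6825] tool-after-turn [-0.1877  0.0128  0.6826] j6 -1.27
((0.5010547637939453, 0.18663360178470612), (0.11504844576120377, 0.14190447330474854), 83.09098052978516) 0.01964982886587696 12769
((0.5003932118415833, 0.18712317943572998), (0.04593281075358391, 0.06992553919553757), 83.15869903564453) 0.04946253511159976 1706
```

View pics/w1.png

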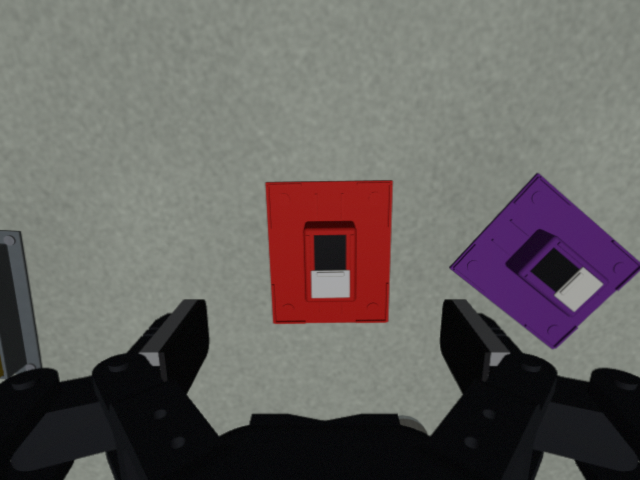

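The red lid is centred at (330,252). Depth and colour put its centre at (0.5008, 0.1868), yaw -6.9°, with a 46 x 70 mm turret. I'll descend in two stages.

>>> servo_tool(
  moves=[
    [[0,0,0,0,0,-0.0094,1],[-0.096,0.012,0,0,0,0,1],[-0.096,0.012,0,0,0,0,1],[0,0,0.16,0,0,0,1],[0,0,0.16,0,0,0,1],[0,0,0.16,0,0,0,1],[0,0,0.12,0,0,0,1],[0,0,0.08,0,0,0,1],[0,0,0,0,0,0,1],[0,0,0,0,0,0,1]],
  ],
)

```text
time: 4.3
tcp_pos: [0.5035, 0.184, 0.0616]
eef_rot: [0.198, 3.135, 0.0]
ft_force: [-0.2, 0.4, 0.9]
width: 0.0851
```

```bash
python3 - <<'E'
from h import *; from station import *
s=read_state();plan(s,[.5008,.1868,.022],np.radians(-6.88))
E
```

```text
tcp [0.5035 0.184  0.0616] t 4.3 w 0.0851 F [-0.2  0.4  0.9]
world yaw turn deg 0.34 rotvec norm units [ 0.0001  0.0004 -0.004 ] shift units tool-now [0.012  0.0096 0.1582] tool-after-turn [0.0119 0.0097 0.1582] j6 -1.3
```

>>> servo_tool(
  moves=[
    [[0.012,0.0096,0,0,0,-0.004,1],[0,0,0.08,0,0,0,1],[0,0,0.074,0,0,0,1],[0,0,0,0,0,0,1],[0,0,0,0,0,0,1]],
  ],
)

```text
time: 4.8
tcp_pos: [0.5007, 0.1879, 0.0235]
eef_rot: [0.186, 3.135, 0.0]
ft_force: [0.3, 0.4, -0.2]
width: 0.0857
```

```bash
python3 - <<'E'
from h import *; from station import *
s=read_state();plan(s,[.5008,.1868,.023],np.radians(-6.88));print(s['ft_force'])
E
```

```text
tcp [0.5007 0.1879 0.0235] t 4.8 w 0.0857 F [ 0.3  0.4 -0.2]
world yaw turn deg -0.09 rotvec norm units [0.0003 0.0009 0.0011] shift units tool-now [-0.0009 -0.0043  0.002 ] tool-after-turn [-0.0009 -0.0043  0.002 ] j6 -1.3
[ 0.25255066  0.39523459 -0.18133239]
```

>>> servo_tool(
  moves=[
    [[0,-0.004,0,0,0,0,0.6],[0,0,0,0,0,0,0.5],[0,0,0,0,0,0,0.4],[0,0,0,0,0,0,0.3],[0,0,0,0,0,0,0.3],[0,0,0,0,0,0,0.3],[0,0,0,0,0,0,0.3],[0,0,0,0,0,0,0.3]],
  ],
  force=80,
)

```text
time: 5.6
tcp_pos: [0.5009, 0.1869, 0.0236]
eef_rot: [0.186, 3.134, 0.001]
ft_force: [-0.0, -0.2, 6.3]
width: 0.0444
```

```bash
python3 - <<'E'
from h import *; from station import *
s=read_state();plan(s,[.5008,.1868,.023],np.radians(-6.88));print(s['torque'])
E
```

```text
tcp [0.5009 0.1869 0.0236] t 5.6 w 0.0444 F [-0.  -0.2  6.3]
world yaw turn deg -0.08 rotvec norm units [0.0004 0.0014 0.0009] shift units tool-now [ 0.0004 -0.0004  0.0022] tool-after-turn [ 0.0004 -0.0004  0.0022] j6 -1.3
[-0.03363679  0.19214375 -0.03647799]
```

>>> servo_tool(
  moves=[
    [[0,0,-0.06,0,0,0,0.3],[0,0,-0.12,0,0,0,0.3],[0,0,-0.18,0,0,0,0.3],[0,0,-0.18,0,0,0,0.3],[0,0,-0.18,0,0,0,0.3],[0,0,-0.14,0,0,0,0.3],[0,0,-0.06,0,0,0,0.3],[0,0,0,0,0,0,0.3],[0,0,0,0,0,0,0.3]],
  ],
)

```text
time: 6.5
tcp_pos: [0.4996, 0.1866, 0.2518]
eef_rot: [-0.186, -3.136, 0.0]
ft_force: [-0.7, -0.7, -1.2]
width: 0.0449
```

```bash
python3 - <<'E'
from h import *; from station import *
s=read_state();plan(s,[.5066,-.1901,.25],np.radians(-10.7));print(s['torque']);c=calibration("wrist")
p,d=camera("wrist");X=cloud(d,c)
cv2.imwrite("pics/w2.png",p[:,:,::-1])
s=read_state();hsv=cv2.cvtColor(p,cv2.COLOR_RGB2HSV);H=hsv[...,0].astype(int)
red=((H<5)|(H>174))&(hsv[...,1]>150)&(d>0)&(d<.3)
M=tool(s);Q=(X-s['tcp_pos'])@M
zz=Q[...,2][red];print(np.percentile(zz,[5,25,50,75,95]))
m=red&(abs(Q[...,2]-np.median(zz))<.006);q=Q[m];print(m.sum(),q.min(0),q.max(0))
A=np.c_[q[:,:2],np.ones(len(q))];k=np.linalg.lstsq(A,q[:,2],rcond=None)[0];print("tilt deg",np.degrees(k[:2]),k[2])
E
```

```text
tcp [0.4996 0.1866 0.2518] t 6.5 w 0.0449 F [-0.7 -0.7 -1.2]
world yaw turn deg -3.9 rotvec norm units [-0.0001 -0.0003  0.0454] shift units tool-now [-0.2064 -1.493   0.0072] tool-after-turn [-0.3075 -1.4755  0.0071] j6 -1.3
[-0.02462723 -0.02090778 -0.01763713]
[-0.02795713  0.00067119  0.00288741  0.00346131  0.00414006]
45438 [-0.0540872  -0.05603667 -0.00310004] [0.07008326 0.05963162 0.00601305]
tilt deg [-0.39159536 -0.05013367] 0.003230563690496946
```

View pics/w2.png

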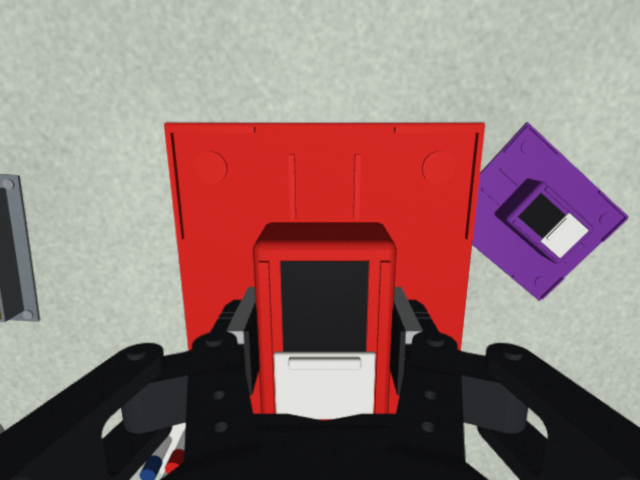

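The lid is level in the hand, with its deck 3 mm below the TCP. The wrist camera sees it about 1.8 mm towards tool +y. The same bias appears between the top and wrist measurements, so I correct the bin target to about (0.506, -0.192).

>>> servo_tool(
  moves=[
    [[0,0,0,0,0,0.0454,0.3],[-0.017,-0.082,0,0,0,0,0.3],[-0.034,-0.165,0,0,0,0,0.3],[-0.034,-0.165,0,0,0,0,0.3],[-0.034,-0.165,0,0,0,0,0.3],[-0.034,-0.165,0,0,0,0,0.3],[-0.034,-0.165,0,0,0,0,0.3],[-0.034,-0.165,0,0,0,0,0.3],[-0.034,-0.165,0,0,0,0,0.3],[-0.034,-0.165,0,0,0,0,0.3],[-0.017,-0.081,0,0,0,0,0.3],[0,0,0,0,0,0,0.3],[0,0,0,0,0,0,0.3]],
  ],
)

```text
time: 7.85
tcp_pos: [0.5055, -0.1914, 0.2505]
eef_rot: [-0.295, -3.125, -0.004]
ft_force: [-0.6, 0.9, -0.6]
width: 0.0448
```

```bash
cat > look.py <<'E'
import sys
from h import *; from station import *
k=sys.argv[1]
s=read_state();plan(s,[.506,-.192,.25],np.radians(-10.7))
for n in("top","side"):
    p,d=camera(n);c=calibration(n);cv2.imwrite(f"pics/{n}{k}.png",p[:,:,::-1]);np.savez(f"{n}{k}.npz",p=p,d=d)
    X=cloud(d,c);hsv=cv2.cvtColor(p,cv2.COLOR_RGB2HSV);H=hsv[...,0].astype(int)
    zd=s['tcp_pos'][2]-.0032
    red=((H<6)|(H>173))&(hsv[...,1]>140)&(d>0)&(abs(X[...,2]-zd)<.008)&(abs(X[...,1]+.19)<.12)
    m=cv2.morphologyEx(red.astype(np.uint8),cv2.MORPH_OPEN,np.ones((3,3)));q=X[m>0]
    if len(q): print(n,"lid deck",cv2.minAreaRect(q[:,:2].astype(np.float32)),np.median(q[:,2]),len(q))
a=cv2.imread(f"pics/top{k}.png")[190:310,370:490];b=cv2.imread(f"pics/side{k}.png")[210:390,330:510]
cv2.imwrite(f"pics/c{k}.png",np.hstack([cv2.resize(a,(400,400),interpolation=2),cv2.resize(b,(400,400),interpolation=2)]))
E
python3 look.py 3
```

```text
tcp [ 0.5055 -0.1914  0.2505] t 7.85 w 0.0448 F [-0.6  0.9 -0.6]
world yaw turn deg 0.08 rotvec norm units [ 0.0013 -0.0023 -0.0009] shift units tool-now [-0.0025 -0.0019  0.0018] tool-after-turn [-0.0025 -0.0019  0.0018] j6 -1.95
top lid deck ((0.5213536024093628, -0.1956794410943985), (0.13397036492824554, 0.09250836074352264), 65.89912414550781) 0.24738816408161074 646
side lid deck ((0.5054129362106323, -0.19105753302574158), (0.11843349784612656, 0.14188483357429504), 79.17057800292969) 0.24723520966872492 2685
```

View pics/c3.png

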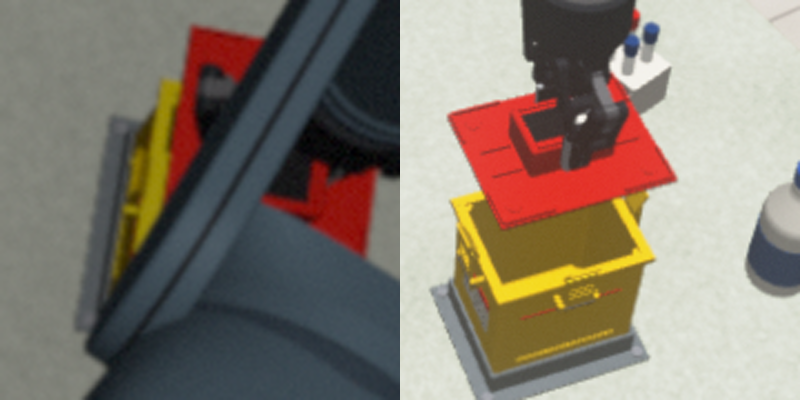

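```bash
python3 - <<'E'
from h import *; from station import *
p=np.load("side0.npz")['p'][270:350,335:455]
cv2.imwrite("pics/s0c.png",cv2.resize(p,(800,533),interpolation=cv2.INTER_CUBIC)[:,:,::-1])
E
```

```text
(no output)
```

View pics/s0c.png

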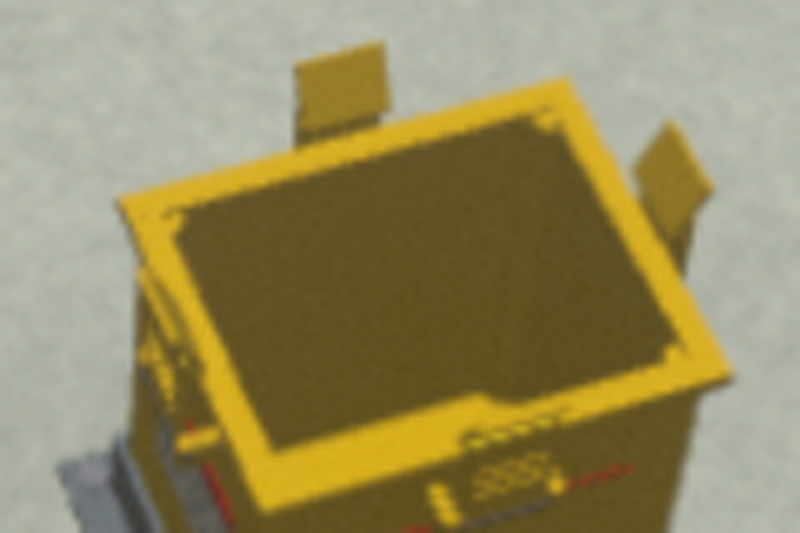

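```bash
python3 - <<'E'
from h import *; from station import *
c=calibration("side")
quad(np.array([(118,200),(571,76),(735,378),(264,514)])/6.6667+[335,270]-.43,c,.145)
p=np.load("side3.npz")['p'][210:330,330:450]
cv2.imwrite("pics/s3c.png",cv2.resize(p,(600,600),interpolation=cv2.INTER_CUBIC)[:,:,::-1])
E
```

```text
centre [ 0.5068 -0.1929] sides mm [137.5 110.8 135.2 109.5] heading deg [ -10.59 -101.54  168.85   79.64]
```

View pics/s3c.png

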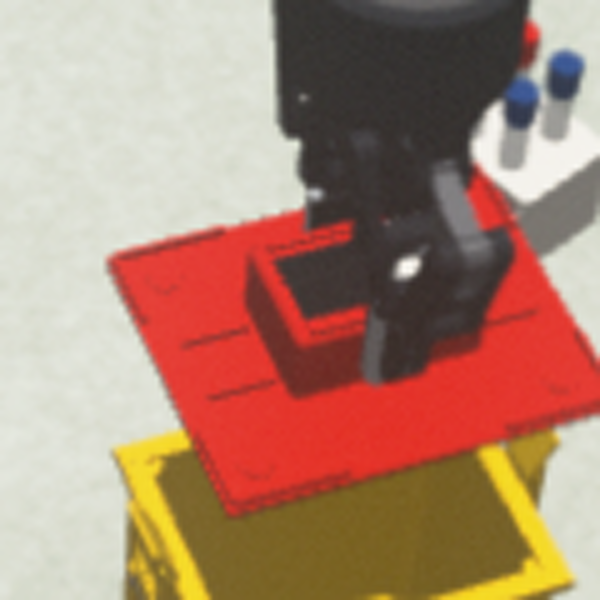

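>>> servo_tool(
  moves=[
    [[-0.004,-0.0033,0.04,0,0,0,0.3],[0,0,0.08,0,0,0,0.3],[0,0,0.08,0,0,0,0.3],[0,0,0.06,0,0,0,0.3],[0,0,0.03,0,0,0,0.3],[0,0,0,0,0,0,0.3],[0,0,0,0,0,0,0.3]],
  ],
  force=110,
)

```text
time: 8.65
tcp_pos: [0.5075, -0.1925, 0.1802]
eef_rot: [0.292, 3.127, -0.0]
ft_force: [1.1, -0.4, 0.2]
width: 0.0442
```

```bash
python3 look.py 4; python3 - <<'E'
from station import *;import cv2
p,d=camera("wrist");cv2.imwrite("pics/w4.png",p[:,:,::-1])
E
```

```text
tcp [ 0.5075 -0.1925  0.1802] t 8.65 w 0.0442 F [ 1.1 -0.4  0.2]
world yaw turn deg -0.04 rotvec norm units [-0.0002  0.0004  0.0005] shift units tool-now [ 0.006   0.0009 -0.2792] tool-after-turn [ 0.0061  0.0009 -0.2792] j6 -1.95
top lid deck ((0.529742419719696, -0.19743387401103973), (0.11338828504085541, 0.0903255045413971), 79.67115783691406) 0.1769481004794995 375
side lid deck ((0.5074654221534729, -0.19337333738803864), (0.11705367267131805, 0.14138615131378174), 79.48985290527344) 0.17689877618772598 2505
```

View pics/c4.png

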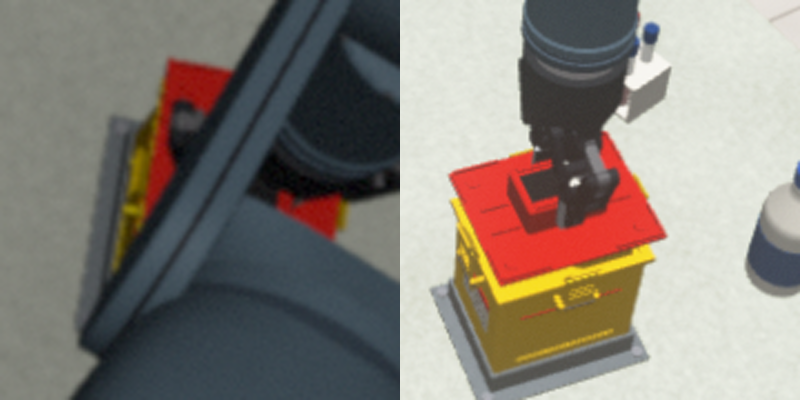

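View pics/w4.png

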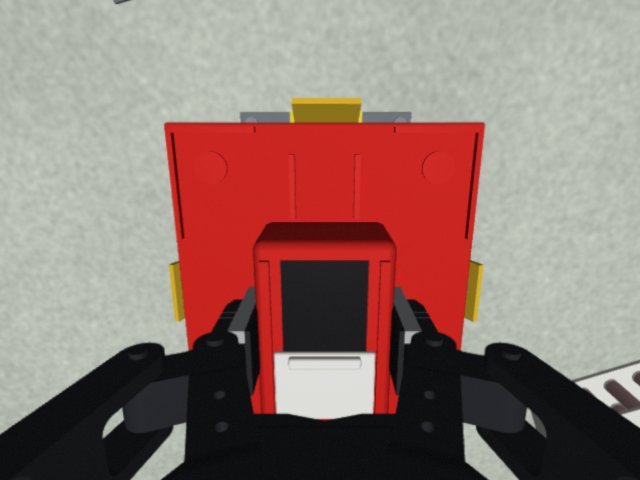

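The wrist view shows the lid squarely between the clips: left at (176,291), right at (474,291), front at (326,108). Now I'll press down in small steps.

>>> servo_tool(
  moves=[
    [[0,0,0.012,0,0,0,0.3],[0,0,0.012,0,0,0,0.3],[0,0,0.012,0,0,0,0.3],[0,0,0.012,0,0,0,0.3],[0,0,0,0,0,0,0.3]],
  ],
)

```text
time: 9.3
tcp_pos: [0.5068, -0.1925, 0.1672]
eef_rot: [-0.293, -3.127, -0.001]
ft_force: [-0.3, 0.6, -1.0]
width: 0.0438
```

>>> servo_tool(
  moves=[
    [[0,0,0.008,0,0,0,0.3],[0,0,0.008,0,0,0,0.3],[0,0,0,0,0,0,0.3]],
  ],
)

```text
time: 9.6
tcp_pos: [0.5075, -0.193, 0.1641]
eef_rot: [0.293, 3.127, -0.001]
ft_force: [-0.5, 0.4, 2.9]
width: 0.0442
```

>>> servo_tool(
  moves=[
    [[0,0,0.008,0,0,0,0.3],[0,0,0.008,0,0,0,0.3],[0,0,0,0,0,0,0.3]],
  ],
)

```text
time: 9.9
tcp_pos: [0.5079, -0.1933, 0.1609]
eef_rot: [0.293, 3.125, -0.002]
ft_force: [-0.6, 0.4, 6.1]
width: 0.0444
```

>>> servo_tool(
  moves=[
    [[0,0,0.008,0,0,0,0.3],[0,0,0,0,0,0,0.3]],
  ],
)

```text
time: 10.1
tcp_pos: [0.5075, -0.193, 0.1582]
eef_rot: [0.293, 3.127, -0.001]
ft_force: [0.5, -0.0, 2.1]
width: 0.044
```

>>> servo_tool(
  moves=[
    [[0,0,0.004,0,0,0,0.3],[0,0,0,0,0,0,0.3]],
  ],
)

```text
time: 10.3
tcp_pos: [0.5072, -0.1928, 0.1567]
eef_rot: [0.293, 3.128, -0.0]
ft_force: [0.9, -0.3, 3.4]
width: 0.0442
```

>>> servo_tool(
  moves=[
    [[0,0,0.004,0,0,0,0.3],[0,0,0,0,0,0,0.3]],
  ],
)

```text
time: 10.5
tcp_pos: [0.5071, -0.1928, 0.1556]
eef_rot: [-0.293, -3.128, -0.0]
ft_force: [0.7, 0.3, 1.7]
width: 0.0443
```

```bash
python3 look.py 5; python3 - <<'E'
from station import *;import cv2
p,d=camera("wrist");cv2.imwrite("pics/w5.png",p[:,:,::-1]); s=read_state();print(s['ft_force'],s['torque'],s['tcp_pos'])
E
```

```text
tcp [ 0.5071 -0.1928  0.1556] t 10.5 w 0.0443 F [0.7 0.3 1.7]
world yaw turn deg 0.0 rotvec norm units [ 0.0001 -0.0002 -0.0001] shift units tool-now [ 0.0048  0.0023 -0.3777] tool-after-turn [ 0.0047  0.0023 -0.3777] j6 -1.95
top lid deck ((0.535284698009491, -0.19476792216300964), (0.11304666101932526, 0.08804415911436081), 84.74425506591797) 0.15221278304446084 316
side lid deck ((0.5063221454620361, -0.19311314821243286), (0.11657168716192245, 0.14182429015636444), 79.22103118896484) 0.15201920960148635 2478
[ 0.78948934 -0.56689622  1.76540648] [-0.04871818 -0.13941106  0.01446275] [ 0.50707159 -0.19277134  0.15560515]
```

View pics/c5.png

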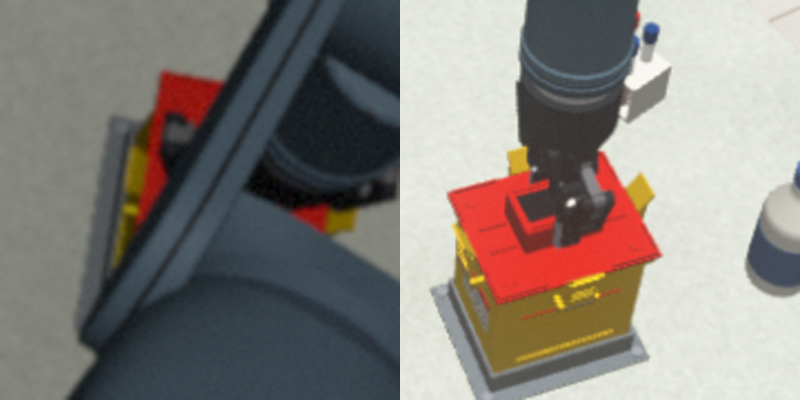

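View pics/w5.png

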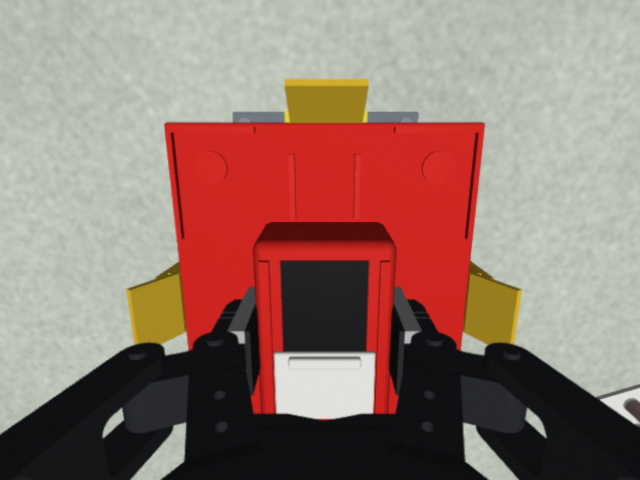

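The deck is still about 3 mm above home (0.152 against 0.149) and the clips are spread. I'll keep going.

>>> servo_tool(
  moves=[
    [[0,0,0.004,0,0,0,0.3],[0,0,0,0,0,0,0.3]],
  ],
)

```text
time: 10.85
tcp_pos: [0.5066, -0.1925, 0.1541]
eef_rot: [-0.293, -3.126, -0.001]
ft_force: [0.5, 0.1, -0.7]
width: 0.0441
```

>>> servo_tool(
  moves=[
    [[0,0,0.004,0,0,0,0.3],[0,0,0,0,0,0,0.3]],
  ],
)

```text
time: 11.05
tcp_pos: [0.5068, -0.1927, 0.1534]
eef_rot: [-0.293, -3.127, -0.001]
ft_force: [0.5, -0.6, -0.9]
width: 0.0441
```

>>> servo_tool(
  moves=[
    [[0,0,0.004,0,0,0,0.3],[0,0,0,0,0,0,0.3]],
  ],
)

```text
time: 11.25
tcp_pos: [0.5071, -0.1928, 0.1528]
eef_rot: [-0.293, -3.128, 0.0]
ft_force: [-0.6, -0.6, 0.2]
width: 0.0441
```

>>> servo_tool(
  moves=[
    [[0,0,0.004,0,0,0,0.3],[0,0,0,0,0,0,0.3]],
  ],
)

```text
time: 11.45
tcp_pos: [0.5072, -0.1929, 0.1527]
eef_rot: [0.293, 3.127, -0.0]
ft_force: [-1.3, 0.0, 5.6]
width: 0.0439
```

>>> servo_tool(
  moves=[
    [[0,0,0.004,0,0,0,0.3],[0,0,0,0,0,0,0.3]],
  ],
)

```text
time: 11.65
tcp_pos: [0.5072, -0.1928, 0.1526]
eef_rot: [0.293, 3.127, -0.001]
ft_force: [-3.9, 1.0, 11.6]
width: 0.0443
```

>>> servo_tool(
  moves=[
    [[0,0,0.004,0,0,0,0.3],[0,0,0,0,0,0,0.3]],
  ],
)

```text
time: 11.85
tcp_pos: [0.5072, -0.1928, 0.1526]
eef_rot: [0.293, 3.126, -0.001]
ft_force: [-6.3, 2.5, 18.2]
width: 0.0445
```

The force rises and motion stops at 0.1526, so the deck is on the rim. I'll check the clips.

```bash
python3 look.py 6; python3 - <<'E'
from station import *;import cv2
p,d=camera("wrist");cv2.imwrite("pics/w6.png",p[:,:,::-1]); s=read_state();print(s['time'],s['ft_force'],s['torque'],s['tcp_pos'])
for k in(5,6):
    q=cv2.imread(f"pics/side{k}.png")[265:355,340:460];cv2.imwrite(f"pics/s{k}z.png",cv2.resize(q,(800,600),interpolation=2))
E
```

```text
tcp [ 0.5072 -0.1928  0.1526] t 11.85 w 0.0445 F [-6.3  2.5 18.2]
world yaw turn deg -0.0 rotvec norm units [-0.0005  0.0011  0.    ] shift units tool-now [ 0.0048  0.0021 -0.3896] tool-after-turn [ 0.0055  0.0024 -0.3896] j6 -1.95
top lid deck ((0.5362993478775024, -0.1971070021390915), (0.11110375821590424, 0.0777447298169136), 77.96577453613281) 0.1495131474816907 258
side lid deck ((0.5065125226974487, -0.1937125325202942), (0.11753807216882706, 0.14024528861045837), 78.92524719238281) 0.14903532984592116 2355
12.0 [-7.21412221  3.48394787 17.62034656] [ 0.84585395  0.91095126 -0.03694176] [ 0.50721799 -0.19286247  0.15261424]
```

View pics/w6.png

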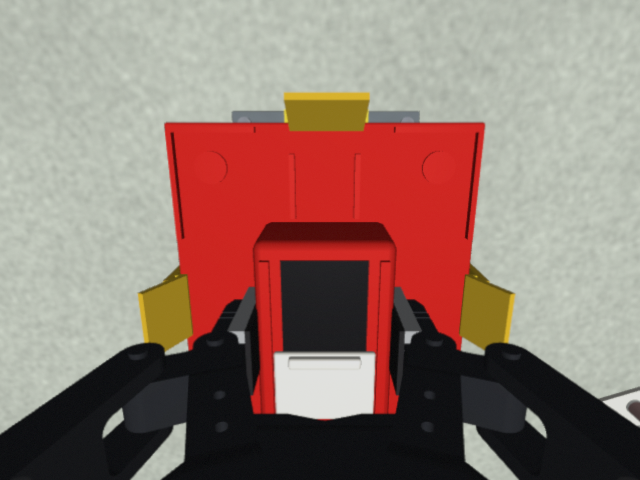

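View pics/s6z.png

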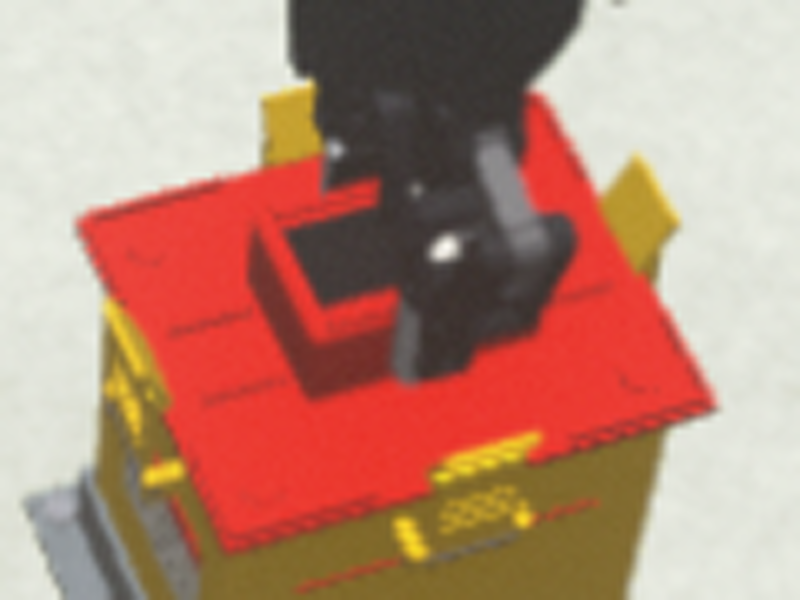

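View pics/s5z.png

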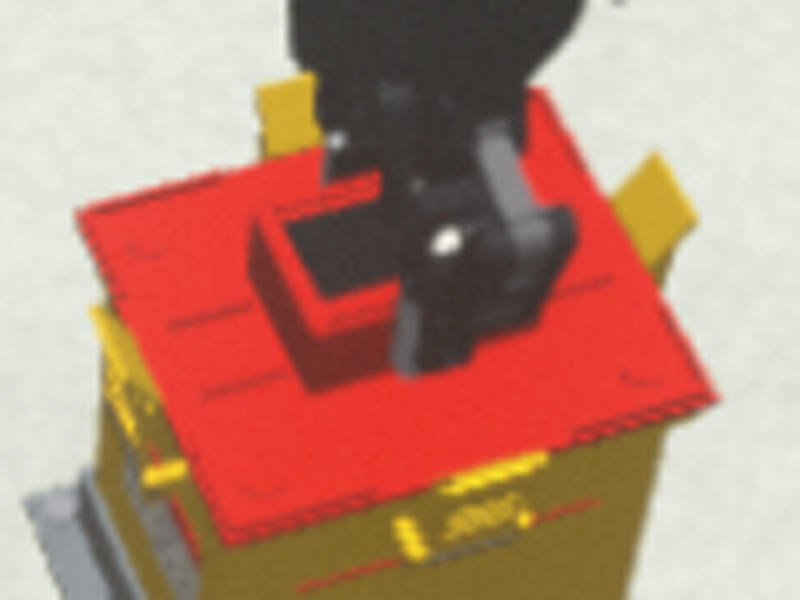

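All four noses have swung in over the deck in both views, and the deck is at 0.149, which is home. I'll trim the push to about 10–11 N and reduce the side load.

>>> servo_tool(
  moves=[
    [[0.003,0,-0.0045,0,0,0,0.3],[0,0,0,0,0,0,0.3],[0,0,0,0,0,0,0.3],[0,0,0,0,0,0,0.3]],
  ],
)

```text
time: 12.4
tcp_pos: [0.5071, -0.1929, 0.1526]
eef_rot: [0.293, 3.126, -0.001]
ft_force: [-1.6, 1.3, 11.6]
width: 0.0441
```

>>> servo_tool(
  moves=[
    [[0,0,0,0,0,0,0.3],[0,0,0,0,0,0,0.3],[0,0,0,0,0,0,0.3]],
  ],
)

```text
time: 12.7
tcp_pos: [0.5071, -0.1929, 0.1527]
eef_rot: [0.293, 3.126, -0.001]
ft_force: [-1.9, 2.1, 10.9]
width: 0.044
```

```bash
python3 look.py 7; python3 - <<'E'
from station import *;import cv2
p,d=camera("wrist");cv2.imwrite("pics/w7.png",p[:,:,::-1]); s=read_state();print(s['time'],s['ft_force'],s['tcp_pos'])
E
```

```text
tcp [ 0.5071 -0.1929  0.1527] t 12.7 w 0.044 F [-1.9  2.1 10.9]
world yaw turn deg 0.01 rotvec norm units [-0.0004  0.0016 -0.0001] shift units tool-now [ 0.004   0.0024 -0.3894] tool-after-turn [ 0.005   0.0027 -0.3894] j6 -1.95
top lid deck ((0.535332202911377, -0.19329200685024261), (0.1084362044930458, 0.08708874136209488), 84.72329711914062) 0.14971891653811248 258
side lid deck ((0.5067058205604553, -0.19392891228199005), (0.11784473806619644, 0.1405985802412033), 78.9523696899414) 0.1490049666844756 2365
12.85 [-2.28976063  1.75916539 10.11326909] [ 0.50708352 -0.19287356  0.152645  ]
```

View pics/side7.png

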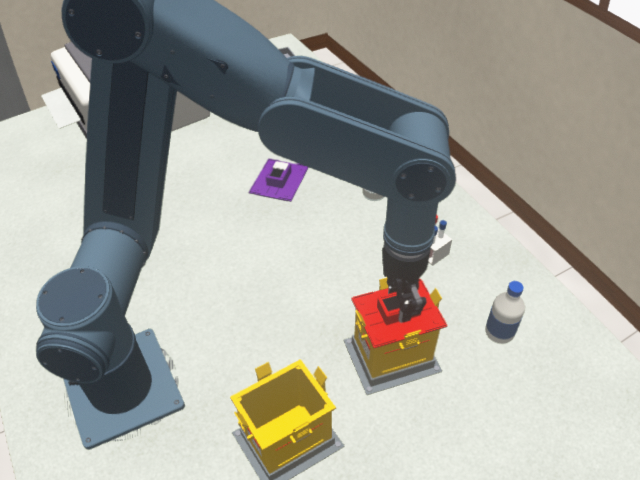

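View pics/w7.png

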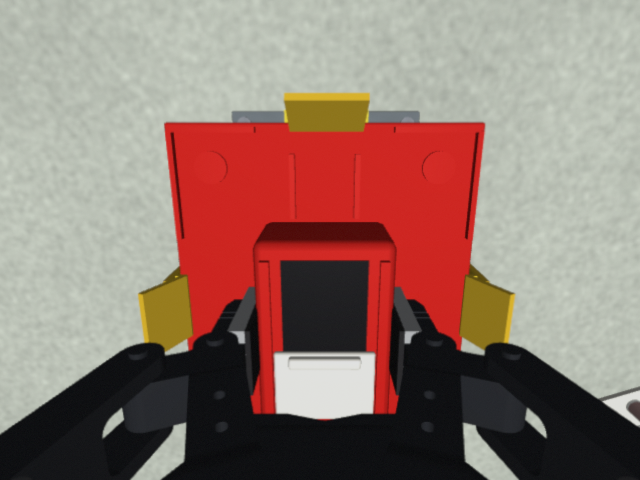

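The clips are upright over the lid, the deck is home at z = 0.149, and the push is about 10–11 N. The bottle and rack are where they started. The arm mostly hides the jar, but nothing went near it. I'm handing in now.

```bash
python3 -c "
from station import *
print(finish_job())"
```

```text
the job is handed in; nothing more can be done
None
```

I fitted the red lid into the mouth of the yellow bin farthest from the robot's base and pressed it down until it clipped on and lay home. I handed the job in at about 12.9 s, with the gripper still holding the lid and pushing down.

**Last checks**
- **Seating:** the deck top measured 149.0 mm in the side camera and 149.7 mm in the top camera; fully home is 149 mm. The gripper stopped moving down while the force rose.
- **Push:** it read 10.1–10.9 N downwards, with about 3 N of side force.
- **Clips:** all four were seen swung in over the lid's edge. The wrist view showed the front, left and right clips, and the side view showed the right and back ones.
- **Other objects:** the bottle and tube rack are where they started. The arm mostly hid the jar in the last picture, but nothing went near it.

**What disagreed**
- **Snap force:** the highest push I read on the way down was about 6 N, not the expected 11–17 N. I only took readings at the end of each step, so the peak may have fallen between them. I judged the snap from the drop to almost nothing, the clip positions and the deck height.
- **Camera offset:** the wrist camera read about 2–3 mm differently from the top and side cameras along y. I corrected for this before lowering the lid.

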